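Put the emptied handbag's things away on the dresser

ROBOT

A 6-joint arm with a two-finger parallel gripper is mounted at the origin on the work surface. World frame = base frame: x ahead of the robot, y to its left, z up, the work surface at z = 0. Lengths are in m, angles in degrees, forces in N, time in s.
With the tool pointing down it reaches from about 0.3 to 0.95 m from the base axis. Payload 3.1 kg.
Tool frame: the origin (TCP) lies midway between the tips of the shut fingers; the grasp point (between the pads) lies 19 mm behind it; z points along the fingers, y is the direction in which the jaws open and shut (so a half turn about z gives the same grasp; the last joint's range is limited). The gripper opens to 85 mm and grips with 20 to 120 N. Pads are 22 mm wide; open, the fingers measure 114 mm over their backs; the gripper's body (76 mm by 85 mm) begins 54 mm behind the grasp point. The pads swing forward as they close: fully open they stand 13 mm farther back than shut.
Start: joints at [59.719, 17.653, 93.61, -0, 68.738, -3.994], TCP at [0.277, 0.56, 0.231] pointing down, gripper open.
Joint ranges: [-175.34, 175.34], [-45.06, 112.39], [2.9, 150.54], [-68.45, 248.45], [3.09, 151.38], [-168.51, 168.51]. Speed limits (degrees/s): [159.86, 159.86, 180, 180, 180, 180].

INTERFACE

Orientations are given as [roll, pitch, yaw] about the fixed x, y, z axes, in that order (R = Rz(yaw) Ry(pitch) Rx(roll)).
In Python, from station import env gives the robot as it stands. Calls block until the motion is done:
- env.movep(position, orientation): joint-space move of the TCP to a pose.
- env.move_straight(position, frame=None, vel=0.15, contact_N=None): straight line of the TCP; frame=None keeps the orientation; vel is the mean speed in m/s. With contact_N (N) it stops when the force on the tool has changed by that much, and returns True; else False.
- env.move_joints(angles): joint-space move.
- env.grip(opening, grip_force=None): finger opening in m; grip_force is the grip in N (None keeps the last); returns when the fingers have stopped.
- env.hold(seconds).
- env.ik(position, orientation): joint angles nearest the present ones, or None.
- env.capture(name): name is "scene" or "top" or "wrist"; returns (picture, depth): 480x640x3 uint8, red, green, blue; 480x640 float32, m along the optical axis (not along the pixel's ray), 0 where there is no reading.
- env.get_calibration(name): a dict with "fx", "fy", "cx", "cy" (pixels), "k1" (the pictures are not rectified: a ray, as slopes to the right and down, at radius r is drawn at 1 + k1 r^2 times it, then the intrinsics apply), "origin" and "rotation" of the camera in the world. Camera axes: x right, y down, z forward; pixel columns grow to the right and rows downward; lengths in m; the calibration is good to about 2 mm. A picture is of the moment at which its call begins: read the wrist's pose just before it. get_calibration takes no time and is no camera call; for the wrist camera it gives the pose at the moment of the call.
A pose or a line that the arm cannot do raises env.Unreachable and nothing moves.
- env.finish_job(): hands the job in, once; it reports no verdict.
Readings, each from a call of its own:
- env.read_time_s(): time.
- env.read_qpos(): joint angles.
- env.read_dq(): joint speeds.
- env.read_joint_torque(): joint torques, N m.
- env.read_ee_pos(): TCP position.
- env.read_tool_rot(): TCP orientation.
- env.read_wrist_force(): force on the tool from outside, world axes, zero at the start.
- env.read_moment(): the same for the moment, N m.
- env.read_finger_gap(): finger opening in m.
Only numpy, scipy, OpenCV 4.12 (cv2) and the standard library are available. Lean on these libraries where they do the work, as an engineer would, in place of code of your own. Each camera call takes 0.05 s, during which the arm holds its last target.

TASK

A handbag has been emptied onto the dresser; put the four loose things away, each where it belongs: slip the wristwatch down over the post of the silicone watch stand until it rests on the foot, stand the small scent bottle upright on the clear part of the mirror tray, lay the lipstick in the narrower bay of the organiser and lay the powder compact flat in the wider bay. Set each thing down without dropping it, the glass bottle gently. Leave the watch stand and the other things that already stand on the mirror tray where they are, upright and undisturbed.

Things in the scene. Friction and masses are not known exactly. Their poses are not given: they have to be found in the camera images.
- watch: Wristwatch with a stiff closed steel bracelet, lying on its side: an oval ring from above, 22 mm high, wall 4.5 mm; inside 60 x 48 mm, outside 57 mm wide, 74 mm long over the case. Origin: centre of the opening at half height (11 mm up). z = axis of the opening (vertical), x = long way, towards the case (box 25 mm wide with white dial), y = short way. Grip from outside across y (57 mm). 95 g.
- lipstick: Closed lipstick, a black square tube 18 x 18 mm and 74 mm long with a gold band near its middle, lying on the dresser. Origin: its centre (9 mm above what it lies on). x = along the tube; z up as it lies. Grip across y (18 mm), any yaw. 30 g.
- compact: Powder compact, a flat round closed gold case with a dark disc on its lid, 58 mm across and 14 mm high, lying flat on the dresser. Origin: centre of its underside; z up, x away from the thumb catch. 75 g.
- scent_bottle: Small round travel scent bottle standing upright on the dresser: amber glass body 28 mm across and 45 mm high, gold cap 18 mm across above it, 68 mm high in all. Origin: centre of its underside; z up. 70 g.
- watch_stand: Grey hard-silicone watch stand on the mirror tray, loose, 300 g: round foot 72 mm across and 8 mm high; from its middle a round post rises, 32 mm across at the foot, tapering to 24 mm near the top, which is 50 mm above the underside. Origin: centre of the underside; z up. The watch belongs on the foot with the post through its bracelet, its origin then 19 mm above the stand's origin.
- organiser: Open light-wood organiser tray, fixed: 118 mm (x) by 200 mm (y), 22 mm high, walls and floor 4 mm thick. A divider makes two bays, each 110 mm long in x: the narrower one (lipstick) is 78 mm wide in y, centred at y = -57 mm; the wider square one (compact) 110 mm wide, centred at y = +41 mm. Origin: centre of the underside; z up.
- mirror_tray: Round mirror tray, fixed, 290 mm across, gold rim 12 mm high; the flat mirror inside is 278 mm across, 6 mm above the dresser. Origin: centre of the underside, z up, +y towards its left side, where the watch stand, oval bottle, incense holder and glass jar stand; round x = 0, y = -80 mm it is clear. The scent bottle belongs here.
- oval_bottle: LEAVE ALONE. Gold-capped oval amber glass bottle on the mirror tray, 32 mm (x) by 56 mm (y), 100 mm high with its cap. Origin: centre of its underside; z up. Loose, 200 g.
- incense_holder: LEAVE ALONE. Green ceramic incense holder on the mirror tray, a small round cup 54 mm across and 20 mm high with a boss in the middle. Origin: centre of its underside; z up. Loose, 120 g.
- glass_jar: LEAVE ALONE. Clear glass cylinder with a hinged flip-top lid (closed) on the mirror tray, 58 mm across, 67 mm over hinge and thumb tab, 86 mm high. Origin: centre of its underside; z up. Loose, 220 g.
Not all that is in view belongs to the job. What is shaped like the scent_bottle but blue is not meant.

How it is judged:
By the outcome, as a careful person would: the job done as asked, in the order asked, and still so for the second after the job is handed in, with the robot touching nothing.
It also fails if it takes over 109 s, if anything falls off the work surface, if the arm or the gripper's body presses on something with over 40 N, if the wrist force passes 120 N, or if a joint passes its speed limit or range.

## Working session

There is one attempt and no reset: what is moved stays moved. The work goes in short steps, each a Python script; the robot and the scene stay as the last script left them, time stands still between calls to the robot, and variables do not carry over. Pictures are saved under pics/ and viewed, and the job is handed in when it is done.

```bash
ls; mkdir -p pics
python3 - <<'E'
from station import env
import cv2,numpy as np
for n in("scene","top","wrist"):
    c=env.get_calibration(n); p,d=env.capture(n)
    cv2.imwrite(f"pics/{n}0.png",p[:,:,::-1]); np.savez(f"{n}0.npz",p=p,d=d,**c)
    print(n,c)
print(env.read_time_s(),env.read_tool_rot())
E
```

```text
pics
scene {'fx': 444.095223818718, 'fy': 444.095223818718, 'cx': 313.13579649221674, 'cy': 249.0736125873898, 'k1': 0.0230032095885859, 'origin': array([ 0.92180528, -0.29576854,  0.54930468]), 'rotation': array([-133.90202604,    0.83069834,   50.29839697])}
top {'fx': 488.49008021986305, 'fy': 488.49008021986305, 'cx': 318.7318409262559, 'cy': 237.79591997360802, 'k1': -0.03515949003416602, 'origin': array([0.4172845 , 0.04570943, 1.03453764]), 'rotation': array([-172.44338113,   -0.36682246,  -90.6300934 ])}
wrist {'fx': 422.9851317555383, 'fy': 422.9851317555383, 'cx': 318.6610562863801, 'cy': 244.604866378077, 'k1': -0.10076226742395071, 'origin': array([0.21603184, 0.59090462, 0.37291766]), 'rotation': array([1.64334737e+02, 1.50714945e-01, 6.37417839e+01])}
0.15 [-1.79897480e+02 -7.91417794e-03  1.53713352e+02]
```

View pics/scene0.png

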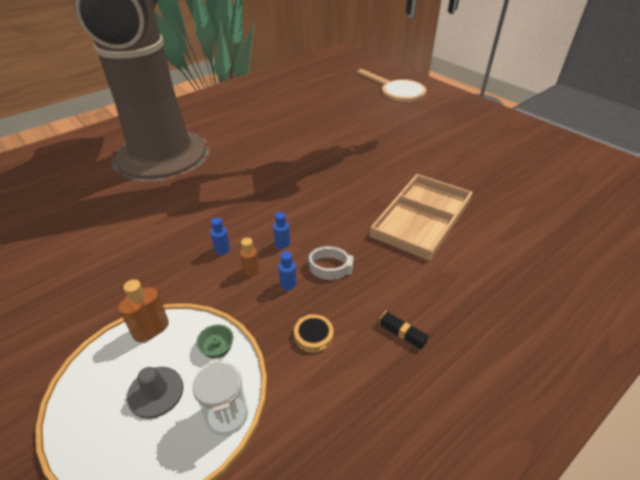

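View pics/top0.png

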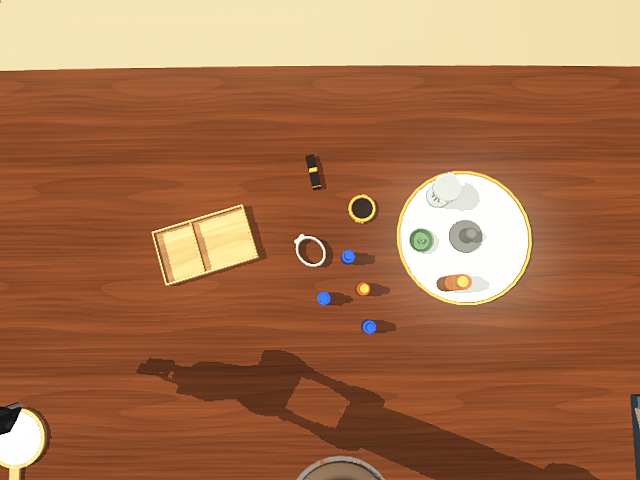

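View pics/wrist0.png

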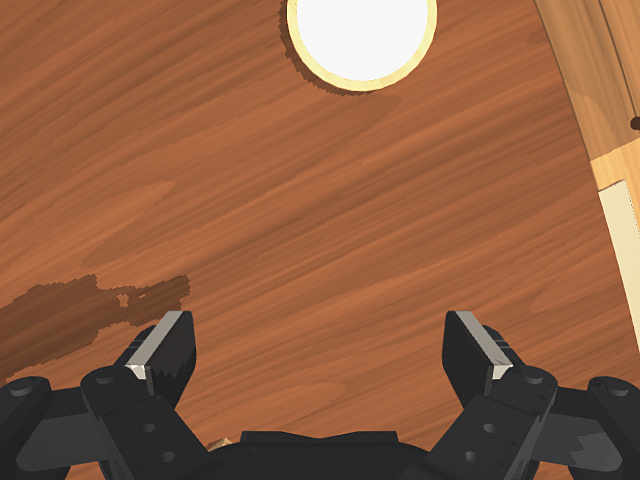

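Top view: the amber bottle at (363,289) fits the scent bottle. The blue ones at (348,257), (324,298) and (370,327) have the same shape but the wrong colour. The oval amber bottle at (457,283) stands on the tray and is to be left alone. The other things are the watch (311,250), lipstick (313,171), compact (362,208), organiser (205,245), tray (464,238) and stand (465,237). I'll confirm with an enlarged crop and compute positions.

```bash
cat > h.py <<'E'
import numpy as np,cv2
from scipy.spatial.transform import Rotation as R
def calib(c):
    K=np.array([[c['fx'],0,c['cx']],[0,c['fy'],c['cy']],[0,0,1.]]); D=np.array([float(c['k1']),0,0,0])
    return K,D,np.array(c['origin'],float),R.from_euler('xyz',c['rotation'],degrees=True).as_matrix()
def rays(c,uv):
    K,D,o,M=calib(c); n=cv2.undistortPoints(np.array(uv,float).reshape(-1,1,2),K,D)[:,0]
    return o,np.c_[n,np.ones(len(n))]@M.T
def onplane(c,uv,z):
    o,r=rays(c,uv); return o+r*((z-o[2])/r[:,2])[:,None]
def cloud(c,d):
    h,w=d.shape; u,v=np.meshgrid(np.arange(w),np.arange(h))
    o,r=rays(c,np.c_[u.ravel(),v.ravel()]); P=o+r*d.reshape(-1,1); P[d.ravel()==0]=np.nan
    return P.reshape(h,w,3)
def proj(c,P):
    K,D,o,M=calib(c); r=cv2.projectPoints(np.array(P,float).reshape(-1,3),M.T,-M.T@o,K,D)[0]
    return r[:,0]
E
python3 - <<'E'
from h import *
t=np.load('top0.npz'); p=t['p']; d=t['d']; P=cloud(t,d)
cr=cv2.resize(p[140:345,140:540],None,fx=2,fy=2,interpolation=cv2.INTER_CUBIC)
cv2.imwrite('pics/crop1.png',cr[:,:,::-1])
s=np.load('scene0.npz'); PS=cloud(s,s['d'])
cv2.imwrite('pics/crop2.png',cv2.resize(s['p'][190:360,180:480],None,fx=2.6,fy=2.6)[:,:,::-1])
for n,u,v in [('table',300,330),('mirror',500,250),('compact',362,208),('scent',363,289),('lip',313,171),('blue',348,257),('stand',466,236)]:
    print(n,P[v,u].round(4))
# height map
z=P[...,2]; cv2.imwrite('pics/hz.png',cv2.resize(np.clip(np.nan_to_num(z)*2500,0,255).astype(np.uint8)[140:345,140:540],None,fx=2,fy=2))
E
```

```text
table [0.3609 0.0787 0.0022]
mirror [ 0.5234 -0.3485  0.0063]
compact [ 0.6155 -0.055   0.0144]
scent [ 0.4428 -0.0482  0.0664]
lip [0.6965 0.0484 0.0173]
blue [ 0.5064 -0.0196  0.0677]
stand [ 0.5489 -0.2641  0.047 ]
```

View pics/crop1.png

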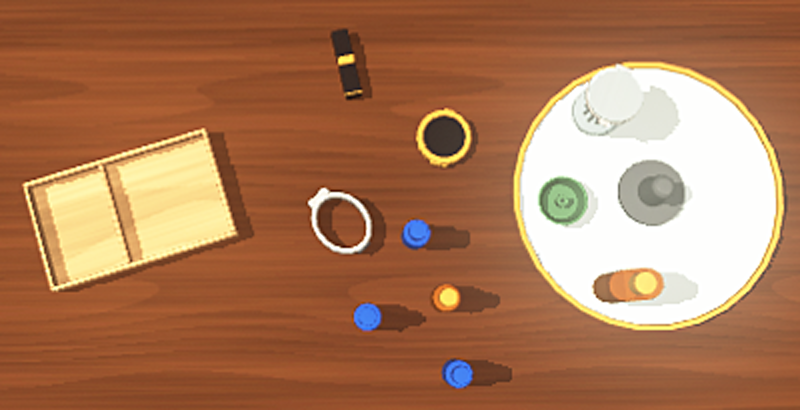

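View pics/crop2.png

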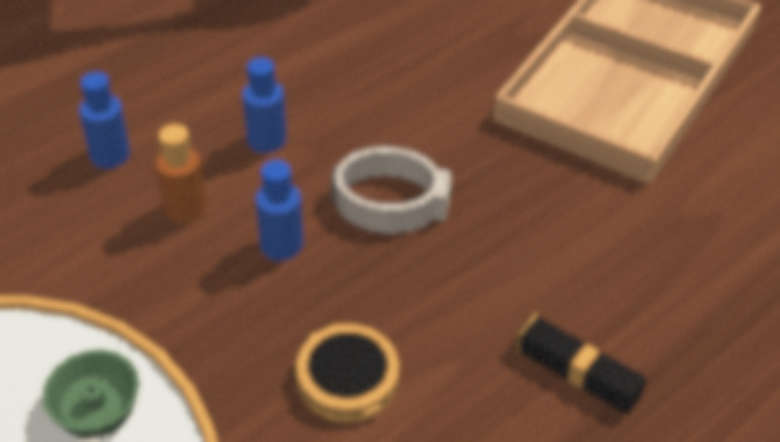

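View pics/hz.png

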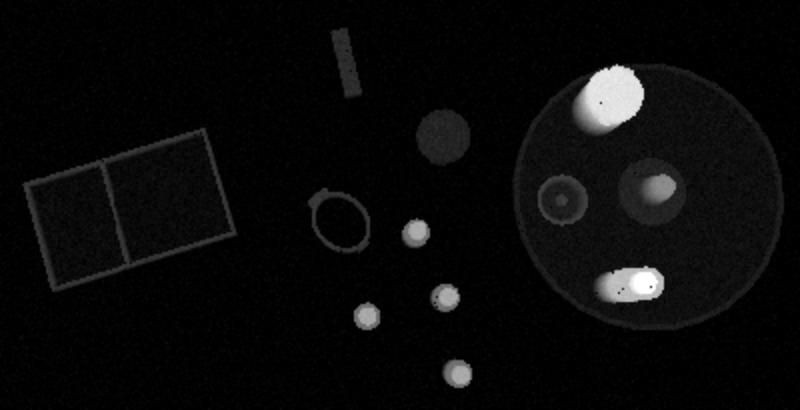

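Only one amber bottle stands on the dresser, so that one is confirmed. Now I'll fit the poses from the depth cloud.

```bash
cat > seg.py <<'E'
from h import *
t=np.load('top0.npz'); P=cloud(t,t['d']); p=t['p'].astype(int)
X,Y,Z=[np.nan_to_num(P[...,i],nan=-9) for i in range(3)]
uu,vv=np.meshgrid(np.arange(640),np.arange(480))
def box(x0,y0,x1,y1): return (uu>=x0)&(uu<=x1)&(vv>=y0)&(vv<=y1)
def pts(m): return P[m]
def rect(m):
    q=pts(m)[:,:2].astype(np.float32); (c,s,a)=cv2.minAreaRect(q*1000); return np.round(np.array(c),1),np.round(s,1),round(a,1)
def circ(m):
    q=pts(m)[:,:2].astype(np.float32); c,r=cv2.minEnclosingCircle(q*1000); return np.round(c,1),round(r,1),'mean',(q.mean(0)*1000).round(1),len(q),'z',pts(m)[:,2].mean().round(4)
off=np.median(Z[box(250,330,260,345)]);print('table z',off, np.median(Z[box(300,100,330,140)]),np.median(Z[box(495,210,515,270)]))
E
python3 - <<'E'
from seg import *
print('lip',rect(box(295,145,335,200)&(Z>.011)&(Z<.03)))
m=box(295,145,335,200)&(p[...,0]>170)&(p[...,1]>120)&(Z>.011); print(' gold',pts(m).mean(0),m.sum())
print('compact',circ(box(340,185,385,230)&(Z>.009)))
print('scent top',circ(box(350,275,380,305)&(Z>.058)),'body',circ(box(350,275,380,305)&(Z>.035)&(Z<.05)))
for n,b in dict(b1=box(335,243,362,272),b2=box(312,285,338,312),b3=box(358,315,385,342)).items(): print(n,circ(b&(Z>.058)))
print('org',rect(box(140,195,270,295)&(Z>.015)&(Z<.03)))
m=box(290,230,332,270)&(Z>.012)&(Z<.035); print('watch',rect(m),pts(m)[:,2].mean(),cv2.fitEllipse((pts(m)[:,:2]*1000).astype(np.float32)))
m=box(445,215,490,255)&(Z>.0105)&(Z<.02); print('foot',circ(m))
print('post',circ(box(445,215,490,255)&(Z>.05)))
print('incense',circ(box(405,226,437,254)&(Z>.012)))
print('jar top',circ(box(422,170,465,212)&(Z>.085)),rect(box(422,170,465,212)&(Z>.085)))
print('oval',rect(box(435,270,480,295)&(Z>.05)), circ(box(435,270,480,295)&(Z>.098)))
m=box(390,165,540,310)&(Z>.0093)&(Z<.016)
q=pts(m)[:,:2]; 
print('tray',circ(m))
E
```

```text
table z 6.832490807684444e-06 -0.0007200973476491068 0.005783701785074813
lip (array([697.5,  49.2]), array([73.9, 18.1]), 12.0)
 gold [0.69459605 0.04792932 0.01720192] 39
compact (array([616.5, -53.4]), 30.6, 'mean', array([616. , -53.5], dtype=float32), 574, 'z', np.float64(0.0136))
scent top (array([444.7, -49.9]), 8.7, 'mean', array([444.7, -49.7], dtype=float32), 65, 'z', np.float64(0.0676)) body (array([444.8, -49.9]), 13.8, 'mean', array([444.4, -48. ], dtype=float32), 76, 'z', np.float64(0.044))
b1 (array([511.2, -20.7]), 8.9, 'mean', array([510.7, -20.4], dtype=float32), 66, 'z', np.float64(0.0672))
b2 (array([426.8,  30.3]), 8.7, 'mean', array([426.6,  30.4], dtype=float32), 63, 'z', np.float64(0.0676))
b3 (array([368.6, -60.4]), 8.8, 'mean', array([368.7, -60.1], dtype=float32), 69, 'z', np.float64(0.0675))
org (array([541.7, 278.2]), array([119.9, 200.5]), 17.0)
watch (array([526.4,  57.4]), array([75.9, 54.8]), 44.3) 0.02070240097145052 ((525.5961303710938, 56.90123748779297), (51.51344680786133, 68.83983612060547), 132.58840942382812)
foot (array([ 548.5, -276.9]), 49.9, 'mean', array([ 553.6, -272. ], dtype=float32), 665, 'z', np.float64(0.0138))
post (array([ 554.8, -273.9]), 12.1, 'mean', array([ 554.6, -273.5], dtype=float32), 106, 'z', np.float64(0.0543))
incense (array([ 545.1, -175.7]), 26.6, 'mean', array([ 546.6, -178. ], dtype=float32), 367, 'z', np.float64(0.02))
jar top (array([ 640.6, -220.7]), 31.7, 'mean', array([ 641.7, -217.6], dtype=float32), 627, 'z', np.float64(0.0905)) (array([ 642.4, -218.3]), array([55.4, 55.7]), 22.8)
oval (array([ 454.6, -234. ]), array([32.4, 55.3]), 3.8) (array([ 454.7, -235. ]), 10.8, 'mean', array([ 454.6, -234.1], dtype=float32), 108, 'z', np.float64(0.1051))
tray (array([ 553. , -271.2]), 145.0, 'mean', array([ 546.4, -260.4], dtype=float32), 2133, 'z', np.float64(0.0119))
```

Run:
```python
from seg import *
m=box(290,230,332,270)&(Z>.0185)&(Z<.035); print('watch',rect(m))
q=pts(m)[:,:2]*1000
# model fit: elliptical ring (outer 69x57,inner 60x48) + case box
from scipy.optimize import minimize
def cost(a):
    c,s=np.cos(a[2]),np.sin(a[2]); d=q-a[:2]; x=d[:,0]*c+d[:,1]*s; y=-d[:,0]*s+d[:,1]*c
    r=np.abs(np.hypot(x/32.25,y/26.25)-1)*29
    r=np.where((x>29)&(abs(y)<13),0,r); return np.minimum(r,6).sum()
b=min((minimize(cost,[525,56,np.radians(y)],method='Nelder-Mead') for y in (35,45,55,225)),key=lambda r:r.fun)
print(b.x[:2],np.degrees(b.x[2]),b.fun/len(q))
from station import env
for pos,yaw in [((.5246,.0557),44),((.5548,-.2739),44),((.4447,-.0499),45),((.554,-.358),0),((.6975,.0492),12),((.55,.34),17),((.6165,-.0535),0),((.53,.24),17)]:
    print(pos,env.ik([*pos,.05],[180,0,yaw]))
```

```text
table z 6.832490807684444e-06 -0.0007200973476491068 0.005783701785074813
watch (array([527.3,  58.3]), array([62.6, 65.4]), 89.6)
[524.94115217  55.92188918] 41.967155334707535 0.874440666727976
(0.5246, 0.0557) [ 1.33093845e+00  2.14721412e+01  1.13097882e+02 -2.54444375e-14
  4.54299771e+01  4.73309384e+01]
(0.5548, -0.2739) [-3.03066946e+01  2.95195119e+01  1.00479229e+02 -2.54444375e-14
  5.00012593e+01  1.56933054e+01]
(0.4447, -0.0499) [-1.19808617e+01  1.42189503e+01  1.23514610e+02 -2.54444375e-14
  4.22664396e+01  3.30191383e+01]
(0.554, -0.358) [-3.66522369e+01  3.31681650e+01  9.44696270e+01 -2.54444375e-14
  5.23622081e+01  5.33477631e+01]
(0.6975, 0.0492) [ 4.68093907e-01  3.67823295e+01  8.83731855e+01 -2.54444375e-14
  5.48444849e+01  7.84680939e+01]
(0.55, 0.34) [ 2.78661562e+01  3.20010479e+01  9.64088602e+01 -2.54444375e-14
  5.15900919e+01  1.00866156e+02]
(0.6165, -0.0535) [-8.99066966e+00  2.95274049e+01  1.00466402e+02 -2.54444375e-14
  5.00061932e+01  8.10093303e+01]
(0.53, 0.24) [ 2.00746186e+01  2.62604928e+01  1.05704821e+02 -2.54444375e-14
  4.80346861e+01  9.30746186e+01]
```

```bash
cat >> h.py <<'E'
from station import env
def D(yaw): return [180,0,yaw]
def st(s=''): print(s,'t',round(env.read_time_s(),2),'tcp',env.read_ee_pos().round(4) if hasattr(env.read_ee_pos(),'round') else env.read_ee_pos(),'gap',round(float(env.read_finger_gap()),4),'F',np.round(env.read_wrist_force(),1))
def snap(n,f):
    c=env.get_calibration(n); p,d=env.capture(n); cv2.imwrite(f'pics/{f}.png',p[:,:,::-1]); np.savez(f+'.npz',p=p,d=d,**c); return c,p,d
E
python3 - <<'E'
from h import *
x,y=.525,.056
env.movep([x,y,.16],D(43)); st()
c,p,d=snap('wrist','w1')
P=cloud(c,d); np.save('w1P.npy',P)
env.grip(.074); 
env.move_straight([x,y,.03],vel=.12)
hit=env.move_straight([x,y,.004],vel=.04,contact_N=6); st(hit)
snap('wrist','w2')
E
```

```text
t 2.19 tcp [0.5252 0.0568 0.1602] gap 0.0855 F [-0.2  0.3  0.3]
False t 4.55 tcp [0.525  0.056  0.0039] gap 0.0741 F [0.3 0.7 0.3]
```

View pics/w1.png

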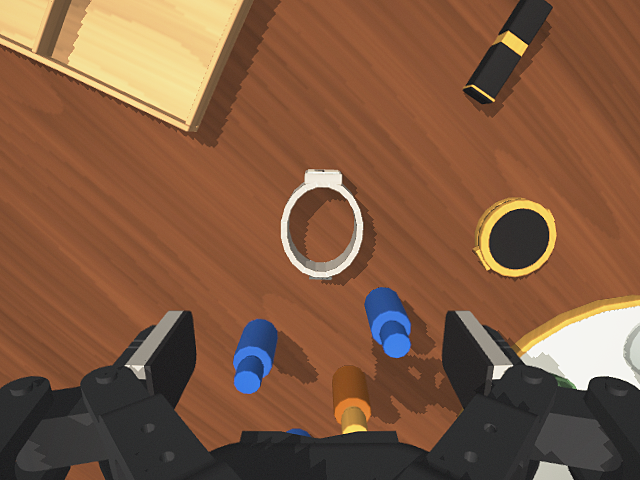

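View pics/w2.png

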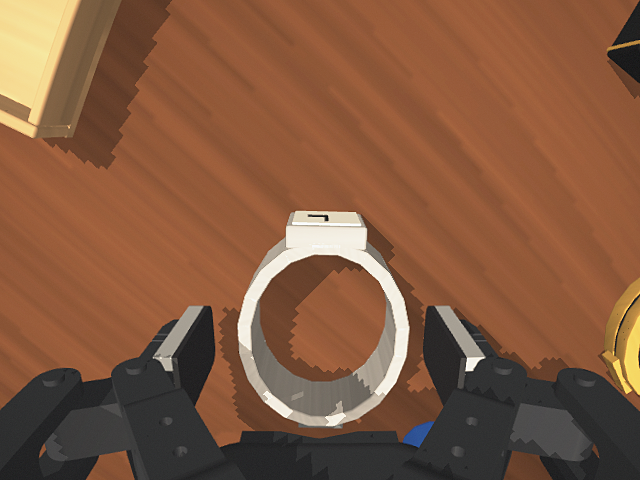

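The wrist view shows the ring centred between the pads: ring at (322,330), pads at (210,340) and (430,340). The case points straight up in the image, so the yaw is right. Next I grip, lift and take it to the stand.

Run:
```python
from h import *
env.grip(.050,grip_force=40); st('grip')
x,y=.525,.056
env.move_straight([x,y,.13],vel=.2); st('lift')
sx,sy=.5548,-.2738
env.movep([sx,sy,.16],D(43)); st('over')
c,p,d=snap('wrist','w3')
```

```text
grip t 4.9 tcp [0.5258 0.056  0.0048] gap 0.0555 F [-1.3 -0.9  2.5]
lift t 5.68 tcp [0.5237 0.056  0.1288] gap 0.0552 F [ 0.3 -0.5 -1.7]
over t 6.94 tcp [ 0.5545 -0.2723  0.1592] gap 0.0553 F [-0.4  0.2 -0.7]
```

View pics/w3.png

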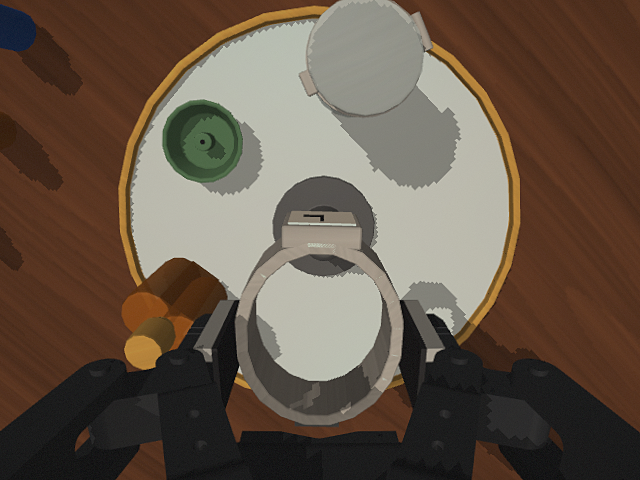

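The watch is held level, with the post below it at (322,210). Lowering over the post.

Run:
```python
from h import *
sx,sy=.5548,-.2738
env.move_straight([sx,sy,.075],vel=.12); st()
h=env.move_straight([sx,sy,.024],vel=.06,contact_N=8); st(h)
if not h:
    h=env.move_straight([sx,sy,.014],vel=.015,contact_N=4); st(h)
snap('wrist','w4'); snap('scene','s4')
```

```text
t 7.85 tcp [ 0.5555 -0.2741  0.0757] gap 0.0551 F [-0.3 -1.2 -0.7]
False t 8.85 tcp [ 0.5552 -0.274   0.0243] gap 0.0553 F [ 0.6 -0.1 -0.9]
True t 9.31 tcp [ 0.5551 -0.274   0.0187] gap 0.0551 F [-0.3  0.4  4.3]
```

View pics/w4.png

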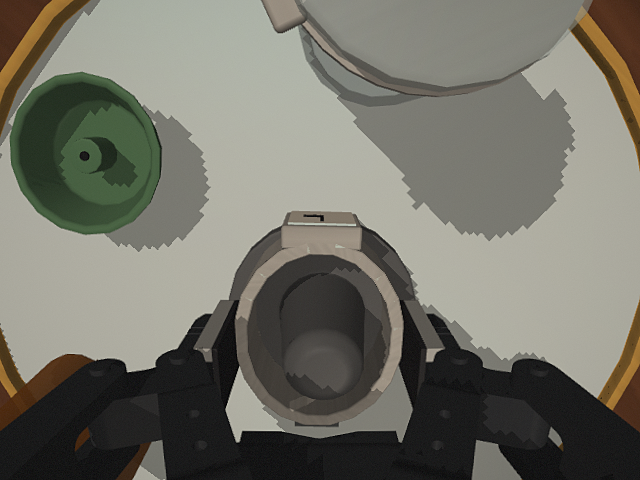

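View pics/s4.png

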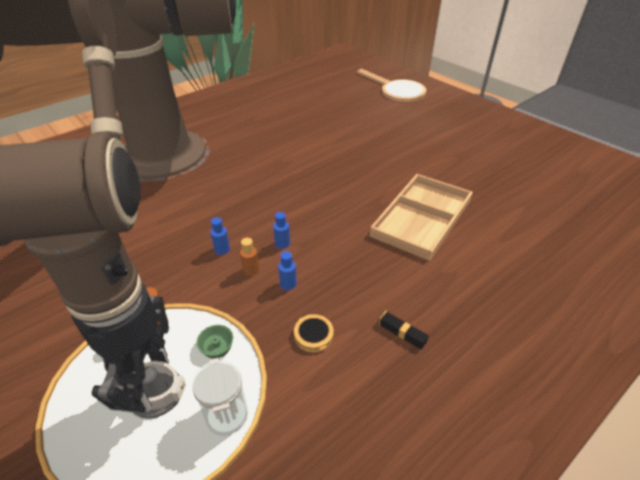

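Contact came at the expected height (0.0187), with the post through the bracelet at (322,360). I'll release, back off, check, then go on to the bottle.

Run:
```python
from h import *
sx,sy=.5548,-.2738
env.grip(.068); st('rel')
env.move_straight([sx,sy,.16],vel=.15); snap('wrist','w5')
bx,by=.4447,-.0498
env.grip(.05)
env.movep([bx,by,.15],D(55)); st()
snap('wrist','w6'); snap('top','t6')
```

```text
rel t 9.69 tcp [ 0.5536 -0.273   0.017 ] gap 0.068 F [-0.1 -0.8 -0.5]
 t 12.14 tcp [ 0.4463 -0.0505  0.1508] gap 0.05 F [ 0.5 -0.1 -0.6]
```

View pics/w5.png

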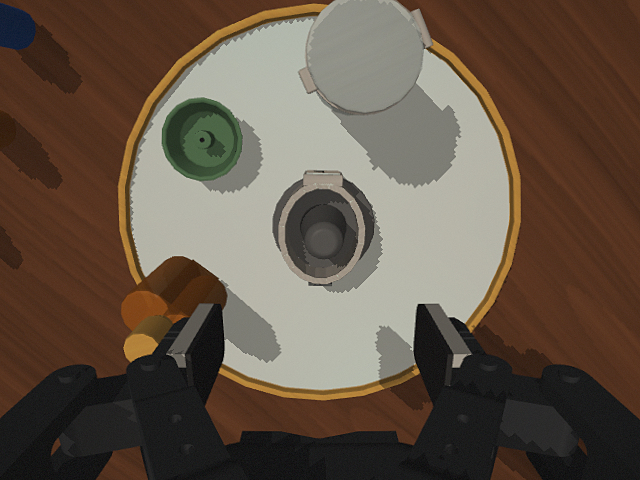

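View pics/w6.png

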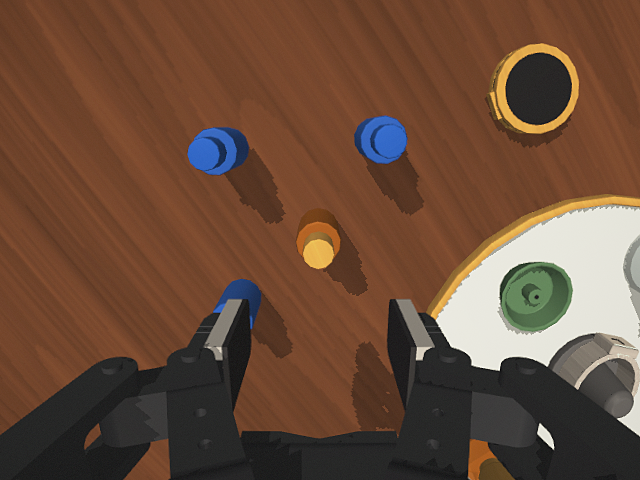

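View pics/t6.png

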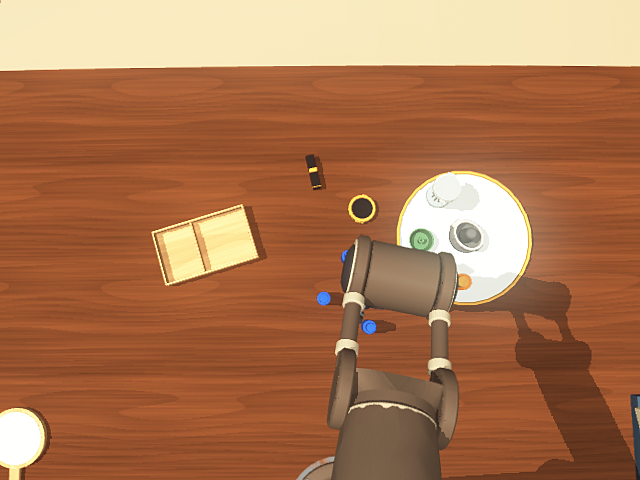

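The watch rests on the foot with the post through it, and nothing else on the tray has moved. The amber bottle at (318,245) is centred between the fingers and the blue neighbours are clear.

Run:
```python
from h import *
bx,by=.4447,-.0498
env.move_straight([bx,by,.03],vel=.12)
h=env.move_straight([bx,by,.014],vel=.05,contact_N=8); st(h)
env.grip(.020,grip_force=25); st('grip')
env.move_straight([bx,by,.15],vel=.2)
px,py=.553,-.357
env.movep([px,py,.15],D(90)); st('over'); snap('wrist','w7')
env.move_straight([px,py,.04],vel=.12)
h=env.move_straight([px,py,.027],vel=.05,contact_N=8); st(h)
if not h:
    h=env.move_straight([px,py,.015],vel=.01,contact_N=2.5); st(h)
snap('wrist','w8')
```

```text
False t 13.86 tcp [ 0.4442 -0.0497  0.0136] gap 0.0502 F [ 0.6 -0.3 -0. ]
grip t 14.18 tcp [ 0.4451 -0.0499  0.0143] gap 0.0275 F [ 1.1 -0.3  0.2]
over t 16.24 tcp [ 0.5524 -0.3556  0.1487] gap 0.0272 F [ 0.3  0.1 -0.2]
False t 17.77 tcp [ 0.5525 -0.3567  0.0264] gap 0.0274 F [ 0.3 -1.   0.2]
True t 18.5 tcp [ 0.553  -0.357   0.0203] gap 0.0274 F [ 0.4 -0.4  4.1]
```

View pics/w8.png

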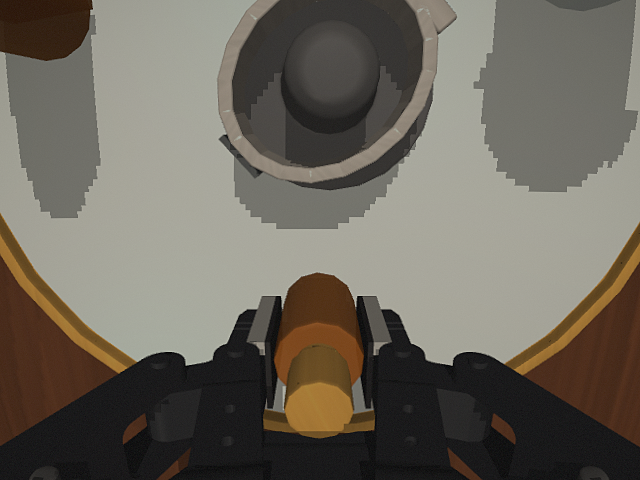

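Run:
```python
from h import *
px,py=.553,-.357
env.grip(.045); st('rel')
env.move_straight([px,py,.16],vel=.12); snap('wrist','w9')
lx,ly=.6975,.0492
env.grip(.04)
env.movep([lx,ly,.14],D(12)); st()
snap('wrist','w10')
env.move_straight([lx,ly,.03],vel=.12)
h=env.move_straight([lx,ly,.006],vel=.05,contact_N=8); st(h)
snap('wrist','w11')
```

```text
rel t 18.87 tcp [ 0.5515 -0.3558  0.0184] gap 0.0452 F [ 0.6 -0.1  0.7]
 t 22.22 tcp [0.6975 0.0485 0.14  ] gap 0.0399 F [ 0.  -1.2  0.8]
False t 23.97 tcp [0.6973 0.0492 0.0055] gap 0.0401 F [ 0.8 -0.2 -0.6]
```

View pics/w9.png

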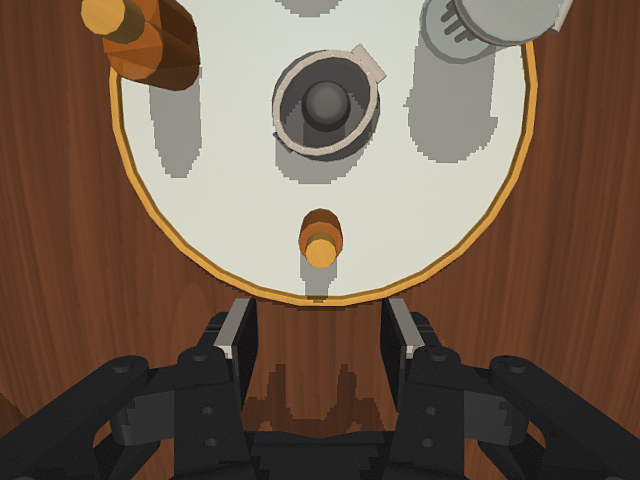

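View pics/w11.png

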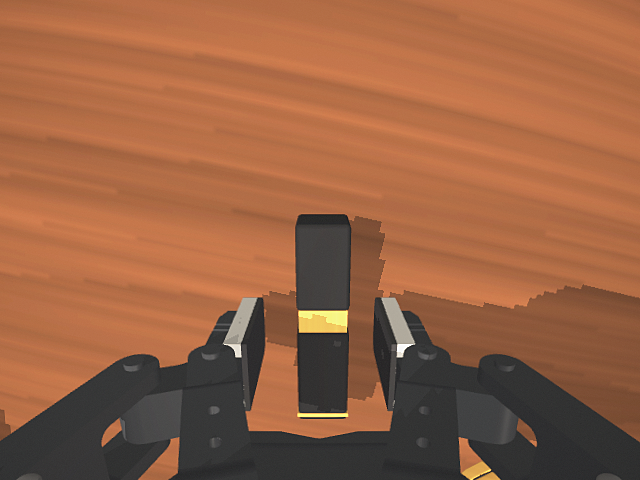

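The bottle stands upright in the clear part of the tray at (320,235). The lipstick at (323,320) is aligned between the pads, so I'll grip it and place it in the narrow bay.

Run:
```python
from h import *
lx,ly=.6975,.0492
env.grip(.012,grip_force=30); st('grip')
env.move_straight([lx,ly,.13],vel=.2)
px,py=.525,.3327
env.movep([px,py,.14],D(17)); st('over'); snap('wrist','w12')
```

```text
grip t 24.33 tcp [0.698  0.0492 0.0066] gap 0.0174 F [ 0.7 -0.   0.7]
over t 26.36 tcp [0.5258 0.3319 0.1398] gap 0.0171 F [-0.3 -0.9 -0.9]
```

View pics/w12.png

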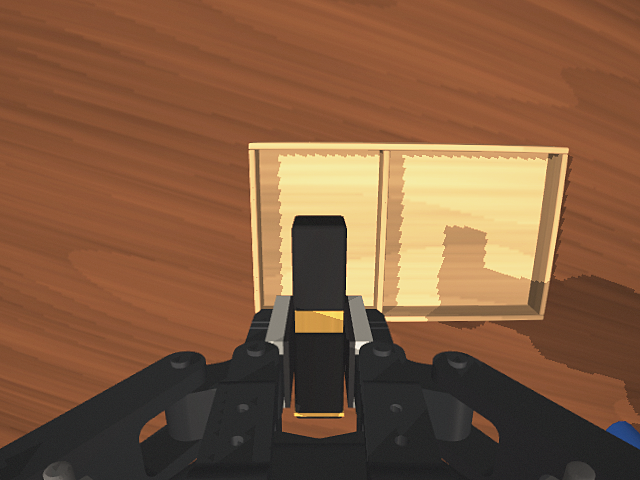

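Run:
```python
from h import *
px,py=.525,.3327
env.move_straight([px,py,.04],vel=.12)
h=env.move_straight([px,py,.017],vel=.05,contact_N=8); st(h)
if not h:
    h=env.move_straight([px,py,.005],vel=.012,contact_N=3); st(h)
env.grip(.034); st('rel')
env.move_straight([px,py,.14],vel=.15); snap('wrist','w13')
cx,cy=.6163,-.0535
env.grip(.076)
env.movep([cx,cy,.14],D(17)); st()
snap('wrist','w14')
```

```text
False t 28.0 tcp [0.5248 0.3326 0.0166] gap 0.0169 F [0.4 0.2 0. ]
True t 28.62 tcp [0.525  0.3327 0.0105] gap 0.0171 F [-1.2 -1.6  4.4]
rel t 28.93 tcp [0.5237 0.332  0.0091] gap 0.034 F [ 1.1 -0.6 -0.6]
 t 31.96 tcp [ 0.6163 -0.0524  0.14  ] gap 0.0762 F [ 0.  -0.5 -0.1]
```

View pics/w13.png

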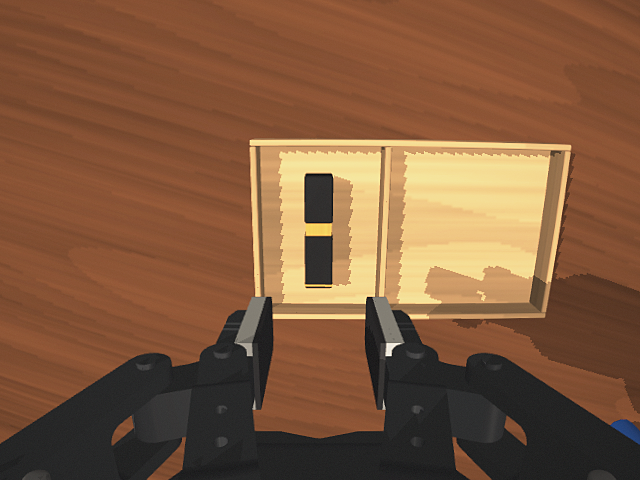

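View pics/w14.png

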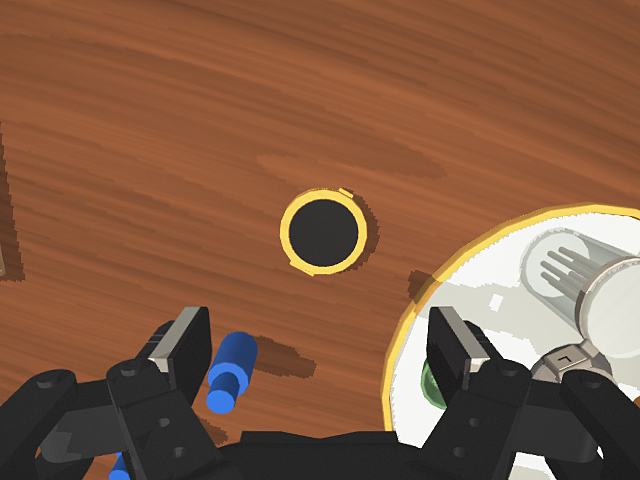

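The lipstick lies in the narrow bay at (319,230). The compact is at (323,232), with its catch at (300,268) and hinge at (345,192). I'll turn the tool to yaw -12 so the pads miss both.

Run:
```python
from h import *
cx,cy=.6163,-.0535
env.movep([cx,cy,.08],D(-12))
env.move_straight([cx,cy,.02],vel=.12)
h=env.move_straight([cx,cy,.0005],vel=.03,contact_N=6); st(h); snap('wrist','w15')
env.grip(.050,grip_force=40); st('grip')
env.move_straight([cx,cy,.13],vel=.15); st('lift')
px,py=.5537,.239
env.movep([px,py,.14],D(17)); st('over'); snap('wrist','w16')
```

```text
False t 34.01 tcp [ 6.163e-01 -5.350e-02  4.000e-04] gap 0.0763 F [-0.   1.1 -0.1]
grip t 34.37 tcp [ 0.6171 -0.0536  0.0013] gap 0.0561 F [-0.1  0.1  2.4]
lift t 35.38 tcp [ 0.6152 -0.0533  0.1287] gap 0.0563 F [ 0.  -0.2 -1.1]
over t 36.53 tcp [0.554  0.238  0.1397] gap 0.0562 F [-0.3 -0.3 -0.3]
```

View pics/w15.png

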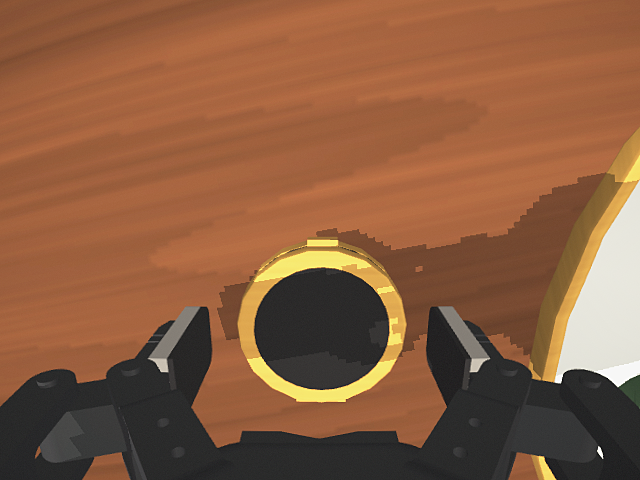

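View pics/w16.png

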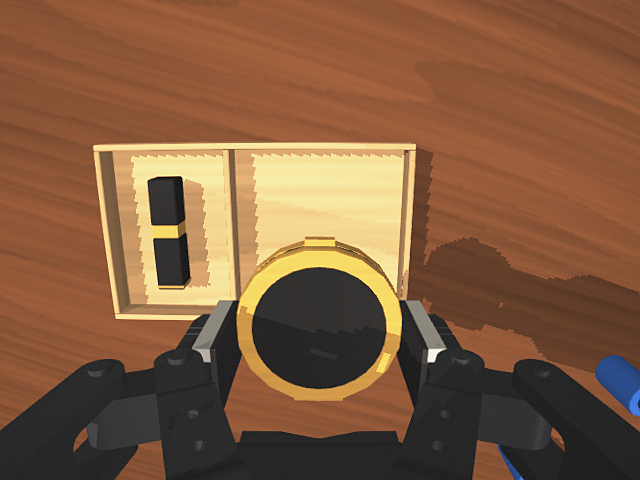

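The compact is held flat and centred over the wide bay. Lowering it.

Run:
```python
from h import *
px,py=.5537,.239
env.move_straight([px,py,.04],vel=.12)
h=env.move_straight([px,py,.013],vel=.05,contact_N=8); st(h)
if not h:
    h=env.move_straight([px,py,.0015],vel=.012,contact_N=3); st(h)
snap('wrist','w17')
```

```text
False t 38.26 tcp [0.5536 0.239  0.0127] gap 0.0557 F [ 0.2  0.3 -0.7]
True t 38.92 tcp [0.5536 0.239  0.0053] gap 0.0562 F [-0.8 -0.3  3.5]
```

View pics/w17.png

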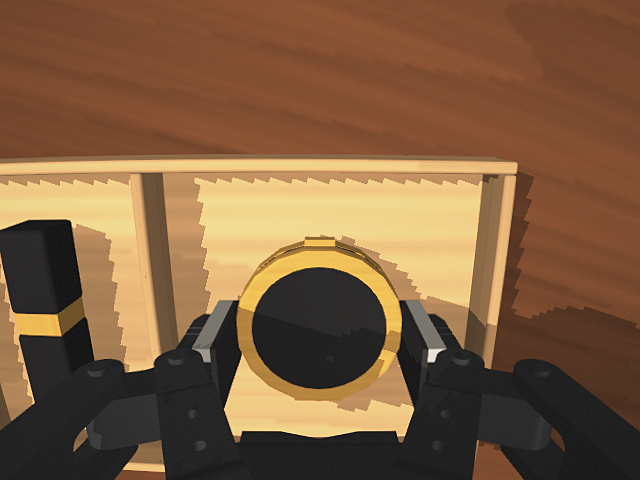

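Contact on the floor at the expected height. I'll release, retreat and check everything.

Run:
```python
from h import *
px,py=.5537,.239
env.grip(.066); st('rel')
env.move_straight([px,py,.2],vel=.15)
env.movep([.3,.45,.25],D(153)); env.hold(.5)
snap('scene','s9'); c,p,d=snap('top','t9'); st()
a=np.load('top0.npz'); P0=cloud(a,a['d']); P=cloud(c,d)
uu,vv=np.meshgrid(np.arange(640),np.arange(480))
def f(Q,b,z0,z1):
    m=(uu>=b[0])&(vv>=b[1])&(uu<=b[2])&(vv<=b[3])&(Q[...,2]>z0)&(Q[...,2]<z1); return (np.median(Q[m],0)*1000).round(1),m.sum()
for n,b,z0,z1 in [('post',(445,215,490,255),.05,.07),('incense',(405,226,437,254),.012,.04),('jar',(422,170,465,212),.085,.11),('oval',(435,270,480,295),.098,.12),('b1',(335,243,362,272),.058,.08),('b2',(312,285,338,312),.058,.08),('b3',(358,315,385,342),.058,.08)]:
    print(n,f(P0,b,z0,z1),f(P,b,z0,z1))
print('watch z',f(P,(440,210,492,260),.03,.045),'scent',f(P,(490,220,520,260),.065,.09),'compact',f(P,(205,215,255,265),.0155,.0205),'lip',f(P,(165,225,195,275),.0195,.03))
cv2.imwrite('pics/t9c.png',cv2.resize(p[140:345,140:540],None,fx=2,fy=2)[:,:,::-1])
```

```text
rel t 39.24 tcp [0.5521 0.2384 0.0038] gap 0.066 F [ 0.3 -0.2 -0.6]
 t 42.89 tcp [0.3  0.45 0.25] gap 0.0658 F [1.3 0.4 0.3]
post (array([ 554.2, -273.3,   54.3]), np.int64(106)) (array([ 554.1, -273.2,   54.2]), np.int64(108))
incense (array([ 546.6, -178.4,   21.2]), np.int64(367)) (array([ 546. , -177.7,   20.9]), np.int64(376))
jar (array([ 641.6, -217.3,   90.6]), np.int64(627)) (array([ 641.5, -217.1,   90.7]), np.int64(635))
oval (array([ 454.6, -233.9,  105.2]), np.int64(108)) (array([ 454.7, -234. ,  105.5]), np.int64(110))
b1 (array([510.4, -19.9,  67.5]), np.int64(66)) (array([510.5, -20.7,  67.5]), np.int64(64))
b2 (array([426.1,  30.9,  67.9]), np.int64(63)) (array([426.1,  31. ,  67.5]), np.int64(63))
b3 (array([368.7, -60. ,  67.5]), np.int64(69)) (array([368.6, -60. ,  67.5]), np.int64(69))
watch z (array([ 556.4, -265.3,   35.2]), np.int64(317)) scent (array([ 550.7, -354.1,   73. ]), np.int64(74)) compact (array([553.7, 238.6,  18. ]), np.int64(536)) lip (array([531. , 331.8,  21.9]), np.int64(331))
```

View pics/t9c.png

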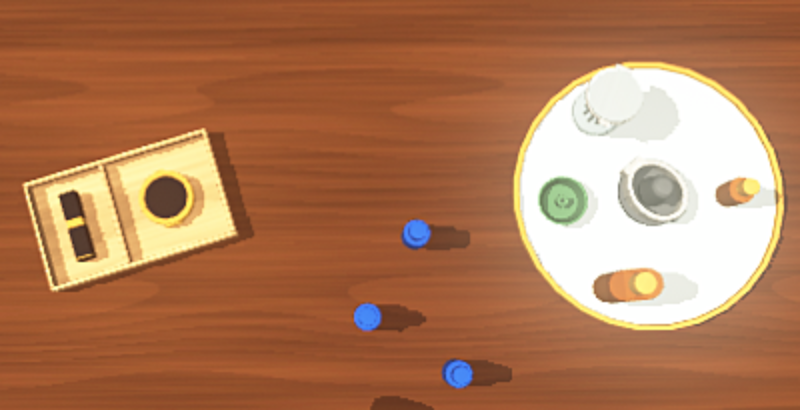

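View pics/s9.png

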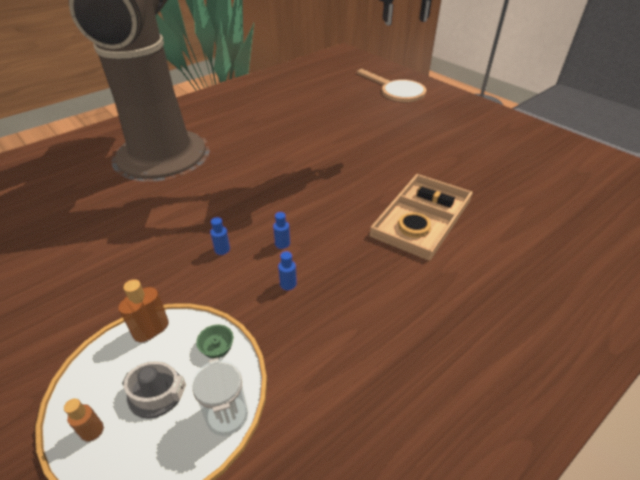

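```bash
python3 -c "
from station import env
print(env.finish_job())"
```

```text
the job is handed in; nothing more can be done
None
```

All four things are put away in the order asked, and the job is handed in at about 43 s of the allowed 109 s. Each was lowered until it touched (3.5 to 4.4 N) and only then released:
- **Watch:** it rests on the stand's foot with the post through its bracelet. Its top measures about 35 mm above the dresser; I expected 36 mm.
- **Scent bottle:** it stands upright on the clear side of the mirror tray, with the cap top at 73 mm.
- **Lipstick:** it lies in the narrower bay.
- **Compact:** it lies flat in the wider bay.

**Final check:** the last top and scene pictures show all four in place. The stand post, incense holder, glass jar, oval bottle and the three blue bottles are within 1 mm of where they started. No check failed or disagreed.

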